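# Aim the counter lamp at the square stain sample

### The job

On the paint shop's counter, a customer wants to look at the square wooden stain sample under the lamp. Swing the small lamp's stiff arm round until its head is straight over the middle of the square board (not the round one), then let go and see that it stays there. Leave both boards where they lie.

Things in the scene. Friction and masses are not known exactly. Their poses are not given: they have to be found in the camera images.
- lamp_hinge (a point): The lamp's upright hinge axis, on top of its thin post, 184 mm above the counter. The lamp stands fixed on a round dark foot (150 mm across). Its level arm turns about this vertical axis, up to 75 degrees either way from the middle position (which lies roughly half-way between the two boards). The hinge is stiff: it needs about 2 N sideways at the lamp head and stays wherever it is left.
- lamp_grip (a point): Centre of the upright black round grip (24 mm across, 52 mm tall, from 198 to 250 mm above the counter; this point at 227 mm) on top of the lamp head, in line with the head's centre and 200 mm sideways from the hinge axis. The head is a flat grey disc 92 mm across, 172 to 198 mm above the counter; the grip is the highest part of the lamp and can be pinched from above in any direction. It turns with the arm.
- square_center (a point): Centre of the square brown wooden sample board (130 x 130 x 10 mm, lying loose and flat on the counter), half-way up, so 5 mm above the counter. It lies on one side of the lamp's arm, about 200 mm (within 15 mm) sideways from the hinge axis, within the arm's swing.
- round_center (a point): Centre of the round brown wooden sample board (130 mm across, 10 mm thick, lying loose and flat), half-way up, on the other side of the lamp's arm. Not the one wanted; leave it where it lies.
Mind the look-alikes: they are no part of the job. Leave any green or white look-alike of the part that bears square_center alone.

How it is judged:
By the outcome, as a careful person would: the job done as asked, in the order asked, and still so for the second after the job is handed in, with the robot touching nothing.
It also fails if it takes over 32 s, if anything falls off the work surface, if the arm or the gripper's body presses on something with over 40 N, if the wrist force passes 120 N, or if a joint passes its speed limit or range.

### The arm

A 7-joint arm with a two-finger parallel gripper is mounted at the origin on the work surface. World frame = base frame: x ahead of the robot, y to its left, z up, the work surface at z = 0. Lengths are in m, angles in rad, forces in N, time in s.
With the tool pointing down it reaches from about 0.425 to 0.975 m from the base axis. Payload 16.7 kg.
Tool frame: the origin (TCP) lies midway between the tips of the shut fingers; the grasp point (between the pads) lies grip_point_offset behind it (grip_point_offset is the distance from the TCP to the grasp point, in m); z points along the fingers, y is the direction in which the jaws open and shut (so a half turn about z gives the same grasp; the last joint's range is limited). The gripper opens to 85 mm and grips with 20 to 120 N. Pads are 22 mm wide; open, the fingers measure 114 mm over their backs; the gripper's body (76 mm by 85 mm) begins 54 mm behind the grasp point. The pads swing forward as they close: fully open they stand 13 mm farther back than shut.
Start: joints at [1.196, 0.426, 0.074, 1.606, -0.034, 1.111, -0.067], TCP at [0.151, -0.658, 0.231] pointing down, gripper open.
Joint ranges: [-2.85, 2.85], [-0.5, 2.14], [-1.23, 1.37], [0.21, 2.46], [-1.02, 4.16], [0.16, 2.05], [-2.73, 2.73]. Speed limits (rad/s): [1.89, 1.89, 2.39, 2.39, 3.01, 3.01, 3.01].

### API

Orientations are given as a rotation vector (axis times angle).
In Python, from station import get_state, camera, camera_info, sign_off, grip_point_offset gives the robot as it stands.
- The arm moves only by the tool jog_arm, never from a script. Its arguments are lists of equal length, an entry for each row: "linear": the shift along the tool's x, y, z normalised to -1 to 1, where 1 is 0.3 m, a list of three; "dr": the turn, a rotation vector about the tool's x, y, z normalised to -1 to 1, where 1 is 45 degrees, a list of three; "fingers": the opening in per cent of the stroke, from 0 (shut) to 100 (fully open). A call has 1 to 12 rows; each row is the pose to reach, as a shift and turn from the pose measured when the call began, along the tool's axes at that moment; what a row does not reach only later rows make up. A row lasts 1/8 s, in which the tool goes at most 62.5 mm and 10.7 degrees, less where a joint would pass 70% of its speed; a pose out of reach is approached as far as the arm can. A call with a number of a shift or a turn outside -1 to 1 is refused whole. A call with a gripper value outside its range is refused whole. The fingers move at their own pace and stop on an object; "force" is the grip in N (left out, the last holds). Time passes only in rows, so rows that repeat a pose let the fingers close. It gives the time, the measured TCP pose, the force and the opening at its end, in the units of the state.
- get_state(): the state, without advancing time (a new reading comes with each control period).
- camera(name): name is "side" or "top"; returns (picture, depth): 480x640x3 uint8, red, green, blue; 480x640 float32, m along the optical axis (not along the pixel's ray), 0 where there is no reading.
- camera_info(name): a dict with "intrinsics" (3x3 intrinsics, pixels), "extrinsics" (4x4, takes a point from world to camera coordinates). Camera axes: x right, y up, looking along -z (the intrinsics and any distortion apply to the point x, -y, -z); pixel columns grow to the right and rows downward; lengths in m; the calibration is good to about 2 mm. A picture is of the moment at which its call begins. camera_info takes no time and is no camera call.
- sign_off(): hands the job in, once; it reports no verdict.
The state is a dict: "time": time; "joint_positions": joint angles; "qd": joint speeds; "tau": joint torques, N m; "position": TCP position; "tool_rot": TCP orientation; "force": force on the tool from outside, world axes, zero at the start; "moment": the same for the moment, N m; "opening": finger opening in m.
Only numpy, scipy, OpenCV 4.12 (cv2) and the standard library are available. Lean on these libraries where they do the work, as an engineer would, in place of code of your own. Each camera call takes 0.05 s, during which the arm holds its last target. There are 200 camera calls.

## Working session

There is one attempt and no reset: what is moved stays moved. The work goes in short steps, Python scripts to look and compute and a tool call to move; the robot and the scene stay as the last step left them, time stands still between calls to the robot, and variables do not carry over. Pictures are saved under pics/ and viewed, about 8 in all and at most 12, crops included, and the job is handed in when it is done.

Besides the shell and the picture viewer there is one more tool, called after ">>>" as name(argument=value, ...), one argument or row to a line, values as JSON. jog_arm: Moves the arm, as the interface text tells. Scaled input: -1 to 1 covers 0.3 m each way for a shift and 45 degrees each way for a turn. Its arguments: {"type":"object","properties":{"linear":{"type":"array","items":{"type":"array","items":{"type":"number","minimum":-1,"maximum":1}}},"dr":{"type":"array","items":{"type":"array","items":{"type":"number","minimum":-1,"maximum":1}}},"fingers":{"type":"array","items":{"type":"number"}},"force":{"type":"number"}},"required":["linear","dr","fingers"]}

```bash
mkdir -p pics
python3 - <<'E'
from station import *
import cv2,numpy as np
for n in("top","side"):
    p,d=camera(n); cv2.imwrite(f"pics/{n}0.png",p[:,:,::-1]); np.savez(f"{n}0.npz",p=p,d=d)
    i=camera_info(n); print(i)
print(get_state(), grip_point_offset)
E
```

```text
{'intrinsics': array([[564.93683598,   0.        , 323.0594316 ],
       [  0.        , 564.93683598, 243.07063856],
       [  0.        ,   0.        ,   1.        ]]), 'extrinsics': array([[ 0.01954605, -0.99927183,  0.03276816,  0.01511796],
       [ 0.99283932,  0.02326249,  0.11717059, -0.47794617],
       [-0.11784754,  0.03024329,  0.99257106, -1.40429974],
       [ 0.        ,  0.        ,  0.        ,  1.        ]])}
{'intrinsics': array([[460.98555853,   0.        , 319.66446692],
       [  0.        , 460.98555853, 238.29015953],
       [  0.        ,   0.        ,   1.        ]]), 'extrinsics': array([[ 0.99617043, -0.08721867, -0.00611298, -0.43587342],
       [ 0.05531755,  0.5745786 ,  0.81657786, -0.18746406],
       [-0.06770845, -0.81378888,  0.57720293, -0.90233054],
       [ 0.        ,  0.        ,  0.        ,  1.        ]])}
{'time': 0.1, 'joint_positions': array([ 1.19548371,  0.4266597 ,  0.0738357 ,  1.60657432, -0.03409656,
        1.11075304, -0.06712403]), 'qd': array([ 0.00021434, -0.00273385,  0.00134842, -0.00039854,  0.00074398,
       -0.00130036,  0.00119369]), 'tau': array([ 8.73633369e-03, -9.51541901e+01,  3.77119035e+00, -4.64402819e+01,
        1.96359388e-02,  6.48034489e-03, -3.95450900e-05]), 'position': array([ 0.15103199, -0.65750623,  0.23067278]), 'tool_rot': array([-3.12048620e+00, -3.53765208e-01,  3.18243518e-04]), 'force': array([ 0.48775199, -0.25160384,  0.20183493]), 'moment': array([-0.01404802, -0.02080697, -0.01692033]), 'opening': 0.08560307015138792} 0.0187
```

View pics/top0.png

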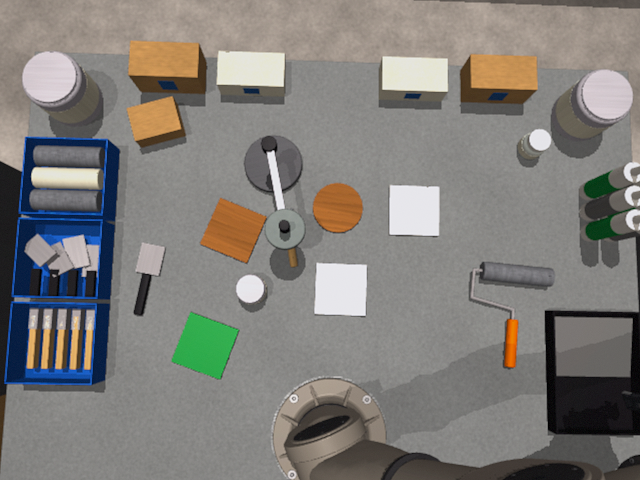

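View pics/side0.png

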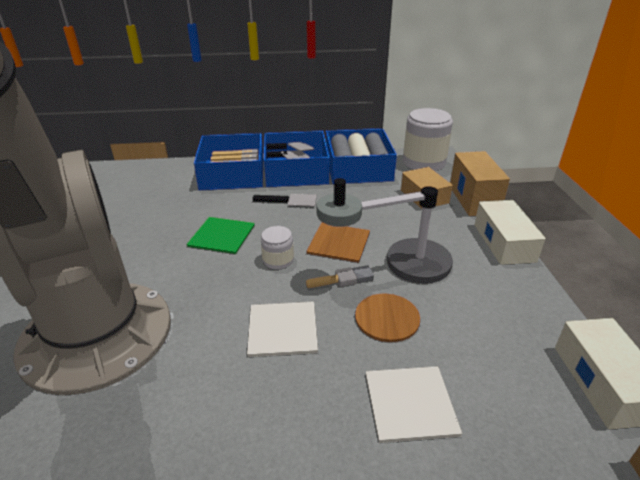

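The top view shows the square board at about (234,231), the round one at (338,208), the hinge at (269,144) and the grip at (285,227). A jar stands at (251,291), and a scraper lies on the counter near the head at (293,257). The side view agrees. Next I measure these points.

```bash
cat > h.py <<'E'
from station import *
import cv2,numpy as np
def ray(n,u,v,z):
    i=camera_info(n);K=i["intrinsics"];E=i["extrinsics"];R=E[:3,:3];t=E[:3,3]
    q=np.linalg.inv(K)@[u,v,1]; w=R.T@[q[0],-q[1],-q[2]]; c=-R.T@t
    return c+w*(z-c[2])/w[2]
def blob(m,n,u,v,rect=False):
    c,_=cv2.findContours(m.astype(np.uint8),cv2.RETR_EXTERNAL,cv2.CHAIN_APPROX_NONE)
    c=[k for k in c if cv2.pointPolygonTest(k,(u,v),True)>-4]; k=max(c,key=cv2.contourArea)
    r=cv2.minAreaRect(k); M=cv2.moments(k); return k,r,(M['m10']/M['m00'],M['m01']/M['m00'])
def measure(n,p,seeds):
    hsv=cv2.cvtColor(p,cv2.COLOR_RGB2HSV); V=hsv[:,:,2]
    br=(hsv[:,:,1]>110)&(hsv[:,:,0]<22)&(V>60)
    bl=V<50
    o={}
    for name,m,z in(("square",br,.01),("round",br,.01),("grip",bl,.25 if n=="top" else .227),("hinge",bl,.2)):
        if name in seeds:
            k,r,c=blob(m,n,*seeds[name]); o[name]=ray(n,*(r[0] if name=="square" else c),z)
            print(n,name,"rect",np.round(r[0],1),np.round(r[1],1),"cen",np.round(c,1),"xyz",o[name].round(4))
            if name=="square":
                b=np.array([ray(n,*q,z)[:2] for q in cv2.approxPolyDP(k,8,True)[:,0]]); print(b.round(4).tolist())
    return o
E
python3 - <<'E'
from h import *
o=measure("top",np.load("top0.npz")["p"],dict(square=(234,231),round=(338,208),grip=(285,227),hinge=(269,144)))
measure("side",np.load("side0.npz")["p"],dict(square=(338,242),round=(388,316),grip=(340,192),hinge=(428,196)))
for a in o: print(a,"from hinge",np.linalg.norm((o[a]-o["hinge"])[:2]))
E
```

```text
top square rect [232.9 230. ] [50.9 51.1] cen [232.9 230.2] xyz [0.5079 0.2565 0.01  ]
[[0.5903, 0.2926], [0.4725, 0.3386], [0.4265, 0.2201], [0.5462, 0.1756]]
top round rect [337.5 207.5] [49. 49.] cen [337.3 207.4] xyz [ 0.5734 -0.0102  0.01  ]
top grip rect [284.9 229.3] [ 6.7 10.3] cen [285.  229.8] xyz [0.4778 0.1141 0.25  ]Traceback (most recent call last):
  File "<stdin>", line 2, in <module>
  File "h.py", line 18, in measure
    k,r,c=blob(m,n,*seeds[name]); o[name]=ray(n,*(r[0] if name=="square" else c),z)
          ~~~~^^^^^^^^^^^^^^^^^^
  File "h.py", line 9, in blob
    c=[k for k in c if cv2.pointPolygonTest(k,(u,v),True)>-4]; k=max(c,key=cv2.contourArea)
                                                                 ~~~^^^^^^^^^^^^^^^^^^^^^^^
ValueError: max() iterable argument is empty
```

Run:
```python
import cv2
a=cv2.imread("pics/top0.png")[120:260,190:370]; b=cv2.imread("pics/side0.png")[160:300,290:470]
cv2.imwrite("pics/c1.png",cv2.hconcat([cv2.resize(a,None,fx=2.2,fy=4,interpolation=0)*1,cv2.resize(b,None,fx=2.2,fy=4,interpolation=0)]))
a=cv2.imread("pics/top0.png")
print(a[134:156:2,258:282:2].max(2)); print(a[216:242:2,272:300:2].max(2))
```

```text
[[138 139 140 141 142 143 141 133 131 138 137 139]
 [140 141 137 123  82  51  66  86 103  97 104 105]
 [136  99  77  58  60  64  61  66  74 109 108 107]
 [101 109  48  61  62  64  65  66  63  85 107 105]
 [106  92  59  60  62  63  63  62  66  71 107 106]
 [102  89  58  60  64  64  66  66  67  44 108 106]
 [101 104  34  62  64  64  64  65  66  16 111 107]
 [103 104  40  54  64  64  65  62  34  15 109 107]
 [103 104  86   5  24  38  29 126  72  36 109 105]
 [104 103 106  36  96 203 196 243 183  96 106 105]
 [104 105 106 108  74 242 235 236 203 105 107  94]]
[[152 153 153 153 153 151 151 151 156 154 153 152 150 151]
 [154 154 153 150 151 153 156 153 154 153 152 152 148 152]
 [152 152 152 150 135  68  64 113 147 152 150 151 151 151]
 [150 150 149 145  57  64  65  64  81 135 133 142 152 150]
 [151 150 152 121  57  62  64  61  45 133 134 133 149 147]
 [151 151 150 122  55  61  59  60  43 106 135 132 149 146]
 [148 149 151 141  32  60  58  55  11 107 133 136 152 148]
 [148 147 147 156  27  19  24   7   8 100 141 150 151 150]
 [148 145 147 152  76  32   6  14  60 120 150 148 148 149]
 [148 148 151 153  80  85  86  87  84 117 146 147 148 147]
 [148 149 150 153  79  84  84  83  84 117 147 149 148 147]
 [148 148 147 151 129  85  83  84  80 152 149 149 148 148]
 [149 148 146 147 151 139  80  99 131 147 148 150 147 148]]
```

View pics/c1.png

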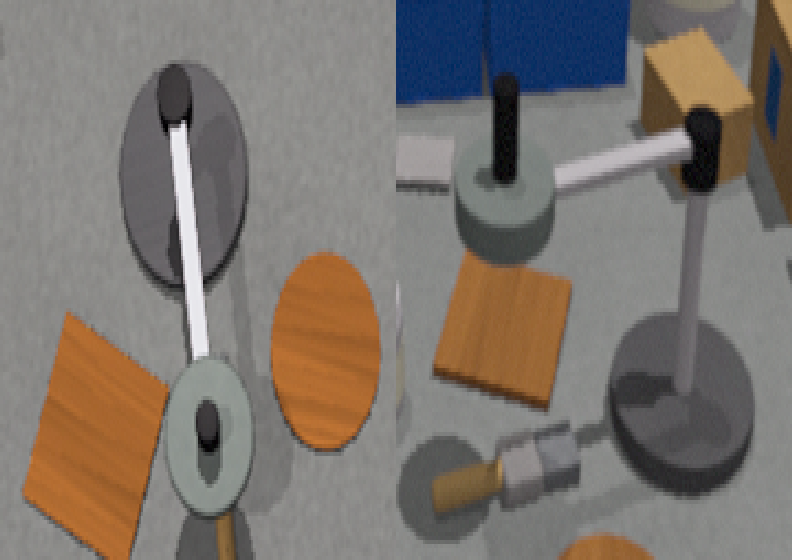

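The crop shows the grip top at about (284,224) and the hinge cap top at about (269,142) in the top view. I'll use the depth picture to refine these and check heights.

```bash
cat >> h.py <<'E'
def cloud(n,d):
    i=camera_info(n);K=i["intrinsics"];E=i["extrinsics"]
    v,u=np.mgrid[:480,:640]; q=np.stack([(u-K[0,2])/K[0,0],-(v-K[1,2])/K[1,1],-np.ones_like(d)],-1)*d[...,None]
    return (q-E[:3,3])@E[:3,:3]
E
python3 - <<'E'
from h import *
z=np.load("top0.npz");P=cloud("top",z["d"])
def sel(nm,u0,u1,v0,v1,a,b):
    Q=P[v0:v1,u0:u1].reshape(-1,3);Q=Q[(Q[:,2]>a)&(Q[:,2]<b)]
    c,r=cv2.minEnclosingCircle(Q[:,:2].astype(np.float32));print(nm,len(Q),"mean",Q.mean(0).round(4),"circ",np.round(c,4),"diam",round(2*r,4))
sel("grip",272,300,212,245,.243,.26)
sel("head",255,315,200,260,.192,.204)
sel("cap",255,285,130,160,.19,.225)
sel("foot",235,312,125,205,.008,.035)
sel("round",300,370,175,240,.004,.018)
print(P[136:156:3,262:278:3,2].round(3))
for p in((284.2,224.2,.25),(268.8,142.5,.205)):print(ray("top",*p))
E
```

```text
grip 96 mean [0.4875 0.1166 0.2502] circ [0.4875 0.1163] diam 0.0238
head 1173 mean [0.4873 0.1162 0.198 ] circ [0.4981 0.1213] diam 0.1147
cap 216 mean [0.6795 0.1575 0.1958] circ [0.6746 0.1527] diam 0.0559
foot 2065 mean [0.6788 0.1575 0.0219] circ [0.6712 0.1803] diam 0.2417
round 2174 mean [ 0.5739 -0.0094  0.0097] circ [ 0.5807 -0.0027] diam 0.2383
[[ 0.004 -0.001  0.193  0.021  0.017  0.024]
 [ 0.027  0.194  0.191  0.195  0.193  0.026]
 [ 0.197  0.197  0.197  0.199  0.194  0.018]
 [ 0.195  0.198  0.197  0.197  0.194  0.184]
 [ 0.178  0.203  0.197  0.194  0.196  0.174]
 [ 0.016  0.182  0.191  0.194  0.19   0.023]
 [ 0.022  0.019  0.191  0.187  0.192  0.023]]
[0.48988799 0.11622612 0.25      ]
[0.68237712 0.15788634 0.205     ]
```

The measurements agree:

| Point | x, y (m) | Distance from hinge (mm) |
|---|---|---|
| Hinge | 0.683, 0.158 | – |
| Grip | 0.4875, 0.1165 | 200 |
| Square board centre | 0.509, 0.257 | 200 |

The jaws already lie across the lamp's arm, so I keep the tool's orientation. Next I work out the shifts for the approach.

```bash
cat >> h.py <<'E'
from scipy.spatial.transform import Rotation as Ro
def shifts(ts,p=None):
    s=get_state(); R=Ro.from_rotvec(s["tool_rot"]).as_matrix()
    print("t",s["time"],"p",s["position"].round(4),"F",s["force"].round(2),"open",round(s["opening"],4),"x axis",R[:,0].round(3),"z",R[:,2].round(3),"q",s["joint_positions"].round(2))
    for t in ts: print(t,(R.T@(np.array(t)-(s["position"] if p is None else p))/.3).round(4).tolist())
E
python3 -c "
from h import *
a=[.40,-.45,.33];b=[.55,-.18,.33];c=[.4875,.1165,.30]
shifts([a]);shifts([b],a);shifts([c],b)"
```

```text
t 0.1 p [ 0.151  -0.6575  0.2307] F [ 0.49 -0.25  0.2 ] open 0.0856 x axis [ 0.975  0.224 -0.   ] z [-0.     0.001 -1.   ] q [ 1.2   0.43  0.07  1.61 -0.03  1.11 -0.07]
[0.4, -0.45, 0.33] [0.9636, -0.4887, -0.3306]
t 0.1 p [ 0.151  -0.6575  0.2307] F [ 0.49 -0.25  0.2 ] open 0.0856 x axis [ 0.975  0.224 -0.   ] z [-0.     0.001 -1.   ] q [ 1.2   0.43  0.07  1.61 -0.03  1.11 -0.07]
[0.55, -0.18, 0.33] [0.6888, -0.7652, 0.0008]
t 0.1 p [ 0.151  -0.6575  0.2307] F [ 0.49 -0.25  0.2 ] open 0.0856 x axis [ 0.975  0.224 -0.   ] z [-0.     0.001 -1.   ] q [ 1.2   0.43  0.07  1.61 -0.03  1.11 -0.07]
[0.4875, 0.1165, 0.3] [0.0182, -1.0098, 0.1011]
```

>>> jog_arm(
  linear=[
    [0,0,-0.15],
    [0.2,-0.1,-0.33],
    [0.4,-0.2,-0.33],
    [0.6,-0.3,-0.33],
    [0.8,-0.4,-0.33],
    [0.96,-0.49,-0.33],
    [0.96,-0.49,-0.33],
    [0.96,-0.49,-0.33],
  ],
  dr=[
    [0,0,0],
    [0,0,0],
    [0,0,0],
    [0,0,0],
    [0,0,0],
    [0,0,0],
    [0,0,0],
    [0,0,0],
  ],
  fingers=[100,100,100,100,100,100,100,100],
)

```text
time: 1.1
position: [0.4006, -0.448, 0.3296]
tool_rot: [-3.119, -0.36, 0.0]
force: [-0.4, -1.6, -0.8]
opening: 0.0853
```

>>> jog_arm(
  linear=[
    [0.15,-0.15,0],
    [0.3,-0.3,0],
    [0.43,-0.47,0],
    [0.56,-0.62,0],
    [0.69,-0.76,0],
    [0.69,-0.76,0],
    [0.69,-0.76,0],
  ],
  dr=[
    [0,0,0],
    [0,0,0],
    [0,0,0],
    [0,0,0],
    [0,0,0],
    [0,0,0],
    [0,0,0],
  ],
  fingers=[100,100,100,100,100,100,100],
)

```text
time: 1.98
position: [0.5498, -0.1802, 0.3297]
tool_rot: [-3.12, -0.358, 0.001]
force: [0.2, -0.9, -0.0]
opening: 0.0855
```

>>> jog_arm(
  linear=[
    [0,-0.2,0],
    [0,-0.4,0],
    [0,-0.6,0],
    [0.02,-0.8,0],
    [0.02,-0.98,0],
    [0.02,-0.98,0],
    [0.02,-0.98,0],
  ],
  dr=[
    [0,0,0],
    [0,0,0],
    [0,0,0],
    [0,0,0],
    [0,0,0],
    [0,0,0],
    [0,0,0],
  ],
  fingers=[100,100,100,100,100,100,100],
)

```text
time: 2.85
position: [0.4894, 0.1056, 0.3301]
tool_rot: [-3.121, -0.354, 0.002]
force: [0.5, -0.8, 0.0]
opening: 0.0853
```

```bash
python3 -c "
from h import *
shifts([[.4875,.1165,.30],[.4875,.1165,.209]])
p,d=camera('side');cv2.imwrite('pics/s1.png',p[:,:,::-1])"
```

```text
t 2.85 p [0.4894 0.1056 0.3301] F [ 0.54 -0.82  0.01] open 0.0853 x axis [ 0.975  0.224 -0.001] z [-0.001  0.001 -1.   ] q [ 0.12  0.09 -0.48  1.83  0.04  1.23 -1.72]
[0.4875, 0.1165, 0.3] [0.0022, -0.0368, 0.1004]
[0.4875, 0.1165, 0.209] [0.0024, -0.0365, 0.4038]
```

View pics/s1.png

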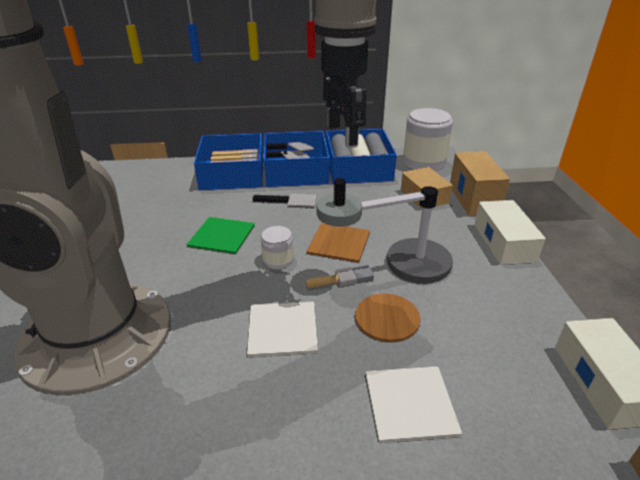

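The open gripper is at about (348,105), right above the lamp grip at (340,192), and the lamp has not moved. I'll go down and pinch.

>>> jog_arm(
  linear=[
    [0,-0.036,0.05],
    [0,-0.036,0.15],
    [0,-0.036,0.25],
    [0,-0.036,0.33],
    [0,-0.036,0.4],
    [0,-0.036,0.4],
    [0,-0.036,0.4],
  ],
  dr=[
    [0,0,0],
    [0,0,0],
    [0,0,0],
    [0,0,0],
    [0,0,0],
    [0,0,0],
    [0,0,0],
  ],
  fingers=[100,100,100,100,100,100,100],
  force=30,
)

```text
time: 3.78
position: [0.4871, 0.1159, 0.2104]
tool_rot: [-3.121, -0.352, 0.001]
force: [0.5, -0.3, 0.3]
opening: 0.0854
```

>>> jog_arm(
  linear=[
    [0,0,0],
    [0,0,0],
    [0,0,0],
    [0,0,0],
    [0,0,0],
    [0,0,0],
    [0,0,0],
    [0,0,0],
  ],
  dr=[
    [0,0,0],
    [0,0,0],
    [0,0,0],
    [0,0,0],
    [0,0,0],
    [0,0,0],
    [0,0,0],
    [0,0,0],
  ],
  fingers=[60,30,15,10,10,10,10,10],
  force=30,
)

```text
time: 4.78
position: [0.4872, 0.1159, 0.2107]
tool_rot: [-3.121, -0.352, 0.001]
force: [-1.6, -0.6, 5.6]
opening: 0.0234
```

```bash
python3 -c "
from h import *
z=get_state()['position'][2]
H=np.array([.683,.158])
a0=np.arctan2(.1165-.158,.4875-.683)%(2*np.pi);a1=np.arctan2(.2567-.158,.509-.683)
shifts([[*(H+.2*np.array([np.cos(a),np.sin(a)])).round(4),z] for a in np.linspace(a0,a1,9)])"
```

```text
t 4.775 p [0.4872 0.1159 0.2107] F [-1.61 -0.59  5.63] open 0.0234 x axis [ 0.975  0.223 -0.   ] z [-0.001  0.001 -1.   ] q [ 0.08  0.2  -0.49  1.99  0.11  0.98 -1.81]
[np.float64(0.4874), np.float64(0.1165), np.float64(0.21069121833332538)] [0.0011, -0.0017, 0.0]
[np.float64(0.4844), np.float64(0.1344), np.float64(0.21069121833332538)] [0.0047, -0.0621, 0.0001]
[np.float64(0.4831), np.float64(0.1524), np.float64(0.21069121833332538)] [0.0138, -0.1215, 0.0001]
[np.float64(0.4834), np.float64(0.1705), np.float64(0.21069121833332538)] [0.0283, -0.1801, 0.0002]
[np.float64(0.4853), np.float64(0.1886), np.float64(0.21069121833332538)] [0.0479, -0.2375, 0.0003]
[np.float64(0.4889), np.float64(0.2063), np.float64(0.21069121833332538)] [0.0727, -0.2924, 0.0003]
[np.float64(0.4941), np.float64(0.2237), np.float64(0.21069121833332538)] [0.1026, -0.345, 0.0004]
[np.float64(0.5008), np.float64(0.2405), np.float64(0.21069121833332538)] [0.1368, -0.3946, 0.0004]
[np.float64(0.509), np.float64(0.2567), np.float64(0.21069121833332538)] [0.1755, -0.4412, 0.0004]
```

The grip is held, with a 23.4 mm opening on a 24 mm grip. Now I swing it along the arc.

>>> jog_arm(
  linear=[
    [0.002,-0.03,0],
    [0.005,-0.062,0],
    [0.014,-0.121,0],
    [0.028,-0.18,0],
    [0.048,-0.237,0],
    [0.072,-0.292,0],
    [0.102,-0.345,0],
    [0.136,-0.394,0],
    [0.155,-0.417,0],
    [0.175,-0.44,0],
    [0.175,-0.44,0],
    [0.175,-0.44,0],
  ],
  dr=[
    [0,0,0],
    [0,0,0],
    [0,0,0],
    [0,0,0],
    [0,0,0],
    [0,0,0],
    [0,0,0],
    [0,0,0],
    [0,0,0],
    [0,0,0],
    [0,0,0],
    [0,0,0],
  ],
  fingers=[10,10,10,10,10,10,10,10,10,10,10,10],
)

```text
time: 6.28
position: [0.5089, 0.2563, 0.2107]
tool_rot: [-3.12, -0.352, 0.001]
force: [2.5, -0.3, -5.0]
opening: 0.0231
```

```bash
python3 -c "
from h import *
shifts([[.509,.2567,.211]])
p,d=camera('side');cv2.imwrite('pics/s2.png',p[:,:,::-1])"
```

```text
t 6.275 p [0.5089 0.2563 0.2107] F [ 2.49 -0.28 -4.98] open 0.0231 x axis [ 0.975  0.223 -0.   ] z [-0.001  0.001 -1.   ] q [-0.13  0.32 -0.54  1.84  0.19  1.03 -2.1 ]
[0.509, 0.2567, 0.211] [0.0005, -0.0013, -0.001]
```

View pics/s2.png

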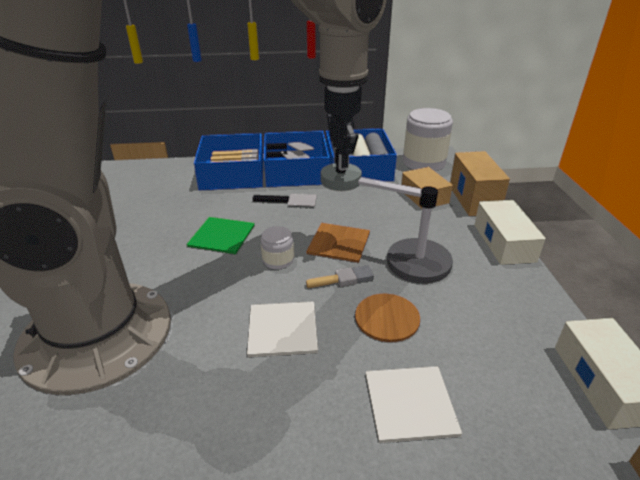

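The lamp head is now at (341,177) with the gripper on it, and its shadow falls on the square board at (340,240). The boards have not moved. I release, rise and back away so the top camera can see.

>>> jog_arm(
  linear=[
    [0,0,0],
    [0,0,0],
    [0,0,0],
    [0,0,0],
    [0,0,0],
    [0,0,0],
    [0,0,0],
  ],
  dr=[
    [0,0,0],
    [0,0,0],
    [0,0,0],
    [0,0,0],
    [0,0,0],
    [0,0,0],
    [0,0,0],
  ],
  fingers=[30,50,75,100,100,100,100],
)

```text
time: 7.2
position: [0.5089, 0.2562, 0.2107]
tool_rot: [-3.12, -0.352, 0.001]
force: [-0.5, 0.6, 0.8]
opening: 0.0854
```

>>> jog_arm(
  linear=[
    [0,0,-0.1],
    [0,0,-0.2],
    [0,0,-0.3],
    [0,0,-0.42],
    [0,0.15,-0.42],
    [0,0.3,-0.42],
    [0,0.5,-0.42],
    [0,0.7,-0.42],
    [0,0.9,-0.42],
    [0,1,-0.42],
    [0,1,-0.42],
  ],
  dr=[
    [0,0,0],
    [0,0,0],
    [0,0,0],
    [0,0,0],
    [0,0,0],
    [0,0,0],
    [0,0,0],
    [0,0,0],
    [0,0,0],
    [0,0,0],
    [0,0,0],
  ],
  fingers=[100,100,100,100,100,100,100,100,100,100,100],
)

```text
time: 8.57
position: [0.576, -0.0392, 0.336]
tool_rot: [-3.122, -0.346, 0.002]
force: [-1.0, 0.8, -0.3]
opening: 0.0855
```

```bash
python3 -c "
from h import *
shifts([])
p,d=camera('top');cv2.imwrite('pics/t3.png',p[:,:,::-1])
P=cloud('top',d)
def sel(nm,c,r,a,b):
    m=(np.hypot(P[...,0]-c[0],P[...,1]-c[1])<r)&(P[...,2]>a)&(P[...,2]<b);print(nm,m.sum(),P[m].mean(0).round(4))
sel('grip',(.509,.2567),.04,.243,.26);sel('head',(.509,.2567),.06,.192,.204);sel('round',(.574,-.01),.075,.005,.018)
hsv=cv2.cvtColor(p,cv2.COLOR_RGB2HSV);br=(hsv[...,1]>110)&(hsv[...,0]<22)&(hsv[...,2]>40)
m=br&(np.hypot(P[...,0]-.509,P[...,1]-.2567)<.105)&(P[...,2]<.03)
r=cv2.minAreaRect(np.argwhere(m)[:,::-1].astype(np.float32));print(r,ray('top',*r[0],.01))
"
```

```text
t 8.575 p [ 0.576  -0.0392  0.336 ] F [-1.04  0.84 -0.3 ] open 0.0855 x axis [ 0.976  0.219 -0.001] z [-0.001  0.001 -1.   ] q [ 0.27  0.21 -0.37  1.68  0.08  1.27 -1.47]
grip 95 [0.5075 0.2545 0.2498]
head 1172 [0.5072 0.2539 0.198 ]
round 1811 [ 0.5717 -0.0096  0.0105]
((232.85345458984375, 230.00863647460938), (50.9469108581543, 51.078208923339844), 23.198589324951172) [0.50788798 0.25652381 0.01      ]
```

View pics/t3.png

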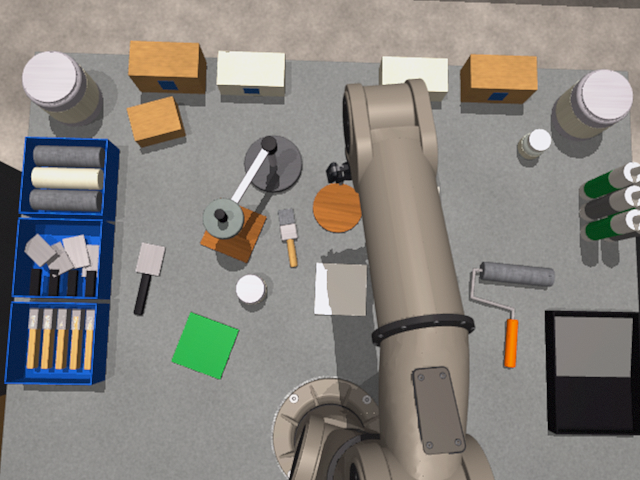

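The top view shows the head at (222,218), which is over the square board at (233,230) once its height is allowed for. Both boards lie where they were and the gripper is clear. The head is about 3 mm off the board's centre, so I hand it in.

```bash
python3 -c "
from station import *
print(sign_off())"
```

```text
the job is handed in; nothing more can be done
None
```

The lamp's head is now over the middle of the square board, and it stayed there when I let go. I pinched the grip from above, swung it about 41° along its arc, opened the gripper and backed clear.

- **Head position:** about 1.4 s after release, the head measured (0.507, 0.254) and the board's centre (0.508, 0.2565). That is about 3 mm apart, close to the 2 mm calibration accuracy.
- **Boards:** the square board gave the same image rectangle before and after. The round board's mean shifted about 2 mm, which I put down to fewer of its pixels being picked up the second time. It looked unmoved.
- **Time and force:** the job took about 8.6 s. The largest force component reported at the end of any move was under 6 N.
- **What went wrong:** an early colour-mask measurement of the grip and hinge failed, so I located them from the depth picture instead. No final check failed.

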